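# Rock a stuck tube adapter out of its holder

## Robot

A 6-joint arm with a two-finger parallel gripper is mounted at the origin on a cart in front of the work surface, level with it; the furniture and walls round the work are solid. World frame = base frame: x ahead of the robot, y to its left, z up, the work surface at z = 0. Lengths are in mm, angles in rad, forces in N, time in s.
With the tool pointing down it reaches from about 325 to 850 mm from the base axis. Payload 15.5 kg.
Tool frame: the origin (TCP) lies where the fingers leave the gripper's body, on its centre line; the fingertips stand 78 mm ahead of it and the grasp point (between the pads) lies 60 mm ahead of it (nose_length is the distance from the TCP to the fingertips, in mm); z points along the fingers, y is the direction in which the jaws open and shut (so a half turn about z gives the same grasp; the last joint's range is limited). The gripper opens to 91 mm and grips with 3 to 60 N. Pads are 32 mm wide; open, the fingers measure 118 mm over their backs; the gripper's body (76 mm by 178 mm) begins 60 mm behind the grasp point.
Start: joints at [-1.266, 0.494, 1.345, -0, 1.302, -0.096], TCP at [243.848, -575.469, 292.215] pointing down, gripper open.
Joint ranges: [-2.91, 2.91], [-0.82, 2.16], [0.22, 2.67], [-1.22, 4.37], [0.12, 2.79], [-3.08, 3.08]. Speed limits (rad/s): [1.89, 1.89, 2.57, 3.01, 3.01, 3.01].

## Interface

Orientations are given as [roll, pitch, yaw] about the fixed x, y, z axes, in that order (R = Rz(yaw) Ry(pitch) Rx(roll)).
In Python, from plant import reach, line_to, goto_joints, set_gripper, hold, inverse_kinematics, camera, camera_model, MotionError, sign_off, read_t, read_q, read_joint_velocities, read_joint_torque, read_ee_pos, read_ee_rot, read_ft_force, read_ft_torque, read_grip_width, nose_length gives the robot as it stands. Calls block until the motion is done:
- reach(position, orientation): joint-space move of the TCP to a pose.
- line_to(position, attitude=None, max_speed=150): straight line of the TCP; attitude=None keeps the orientation; max_speed is the mean speed in mm/s.
- goto_joints(angles): joint-space move.
- set_gripper(opening, newtons=None): finger opening in mm; newtons is the grip in N (None keeps the last); returns when the fingers have stopped.
- hold(seconds).
- inverse_kinematics(position, orientation): joint angles nearest the present ones, or None.
- camera(name): name is "side" or "top" or "wrist"; returns (picture, depth): 400x640x3 uint8, blue, green, red; 400x640 float32, mm along the optical axis (not along the pixel's ray), 0 where there is no reading.
- camera_model(name): a dict with "fx", "fy", "cx", "cy" (pixels), "k1" (the pictures are not rectified: a ray, as slopes to the right and down, at radius r is drawn at 1 + k1 r^2 times it, then the intrinsics apply), "rvec" (rotation vector, rad) and "tvec" (3), from world to camera coordinates, as OpenCV has them; the wrist camera has in their place "hand_eye" (4x4, takes a point from camera to tool coordinates, whose origin is the TCP and whose axes are the flange's). Camera axes: x right, y down, z forward; pixel columns grow to the right and rows downward; lengths in mm; the calibration is good to about 2 mm. A picture is of the moment at which its call begins: read the wrist's pose just before it. camera_model takes no time and is no camera call.
A pose or a line that the arm cannot do raises MotionError and nothing moves.
- sign_off(): hands the job in, once; it reports no verdict.
Readings, each from a call of its own:
- read_t(): time.
- read_q(): joint angles.
- read_joint_velocities(): joint speeds.
- read_joint_torque(): joint torques, N m.
- read_ee_pos(): TCP position.
- read_ee_rot(): TCP orientation.
- read_ft_force(): force on the tool from outside, world axes, zero at the start.
- read_ft_torque(): the same for the moment, N m.
- read_grip_width(): finger opening in mm.
Only numpy, scipy, OpenCV 4.12 (cv2) and the standard library are available. Lean on these libraries where they do the work, as an engineer would, in place of code of your own. Each camera call takes 0.05 s, during which the arm holds its last target. There are 200 camera calls.

## Task

The aluminium tube adapter is jammed between the sprung cheeks of its white holder. Take it by its upper part, rock it clearly from side to side along its long direction while easing it up until it comes free, and finish holding it upright just clear above the holder's pocket, not letting go. Do not simply pull: the holder only stands on its foot plate and must stay down on it, and the small things round about stay where they are.

Things in the scene. Friction and masses are not known exactly. Their poses are not given: they have to be found in the camera images.
- adapter_grip (a point): Centre of the upper part, where to grip, of the loose aluminium tube adapter: an upright block with two dark bores in its top, 22 mm thick (x), 40 mm long (y), from 21 mm below this point to its top 21 mm above. z up along the adapter; y its long direction, along which it rocks. About 0.16 kg (varies). Grip across the thickness (fingers closing along x), firmly: 40 N or more.
- adapter_bottom (a point): Lower end of the adapter, on its axis, 67 mm below adapter_grip; same axes. From here up: a round centring stub 10 mm in diameter, 12 mm long, then the tongue, 22 mm thick (x), 48 mm long (y), 34 mm high, then the upper part. At the start it stands on the pocket floor, 30 mm below pocket_mouth.
- pocket_mouth (a point): Centre of the pocket's mouth in the top face of the white holder, 50 mm above the desk. Holder: block 84 (x) by 120 (y) by 42 mm high on a grey fixed foot plate 96 x 138 x 8 mm. Pocket 40 (x) by 66 mm (y), 30 mm deep: about 9 mm of room at each end of the tongue, so the adapter can tilt about 10 degrees either way about x. z up, y along the pocket, as the adapter's at the start.
- cheeks_mid (a point): Middle between the two black sprung cheeks (30 mm long along y, 14 mm high), 10 mm below pocket_mouth; same axes. They grip the tongue's broad faces with 25 to 40 N of friction against a straight pull; while it is rocked about x here, a small pull brings it up: 1.4 mm of rise per swing from 8 degrees one way to 8 the other is easy. Free of them after 15 mm of rise, out of the pocket after 30 mm.
- holder (a joint): How far the holder has been lifted off its foot plate, m (0 = down). The holder weighs 1.1 kg (with its cheeks 1.2 kg), is guided straight up and down without friction or tilting, and falls back by its own weight; a straight pull on the adapter lifts it.
- coverslip_box: Small flat box 39 x 47 x 16 mm beside the holder; origin at the centre of its underside. To be left alone.
- petri_dish: Closed round dish 62 mm in diameter, 15 mm high, beside the holder; origin at the centre of its underside. To be left alone.
- rubber_bulb: Rubber bulb 35 mm in diameter, 45 mm high, standing; origin at the centre of its underside. To be left alone.
- tally_counter: Round tally counter 52 x 44 x 21 mm; origin at the centre of its underside. To be left alone.
Not all that is in view belongs to the job. What is shaped like the part that bears adapter_grip but green or purple is not meant.

How it is judged:
By the outcome, as a careful person would: the job done as asked, in the order asked, and still so for the second after the job is handed in, while the arm keeps its last pose, push and grip.
It also fails if it takes over 48 s, if anything falls off the work surface, if the arm or the gripper's body presses on something with over 40 N, if the wrist force passes 120 N, or if a joint passes its speed limit or range.

## Working session

There is one attempt and no reset: what is moved stays moved. The work goes in short steps, each a Python script; the robot and the scene stay as the last script left them, time stands still between calls to the robot, and variables do not carry over. Pictures are saved under pics/ and viewed, about 8 in all and at most 12, crops included, and the job is handed in when it is done.

```bash
ls; mkdir -p pics; python3 - <<'E'
from plant import *
import cv2,numpy as np
for n in("top","side"):
    p,d=camera(n);cv2.imwrite(f"pics/{n}0.png",p);np.save(f"pics/{n}0.npy",d)
    m=camera_model(n);print(n,m)
print(camera_model("wrist"),read_t(),read_ee_rot(),read_ee_pos())
E
```

```text
pics
top {'fx': 428.56447854029733, 'fy': 428.56447854029733, 'cx': 318.6509261081973, 'cy': 200.0740760653342, 'k1': -0.012836963324215573, 'rvec': array([ 2.18108525, -2.15131738,  0.08771105]), 'tvec': array([186.50473059, 599.73424542, 981.31107947])}
side {'fx': 373.8673536598599, 'fy': 373.8673536598599, 'cx': 320.2912270359493, 'cy': 199.80277628373713, 'k1': 0.02553378651705006, 'rvec': array([ 0.59352135, -2.29343258,  1.59671427]), 'tvec': array([586.08016816, 128.80334207, 875.91692146])}
{'fx': 286.3228375566372, 'fy': 286.3228375566372, 'cx': 323.9971651855134, 'cy': 196.69686845723692, 'k1': -0.049983430749044495, 'hand_eye': array([[-2.95423948e-04, -9.63105687e-01, -2.69123296e-01,
         7.56916443e+01],
       [ 9.99999423e-01, -6.58651439e-06, -1.07415550e-03,
        -5.41788750e-01],
       [ 1.03275269e-03, -2.69123458e-01,  9.63105133e-01,
        -9.38611864e+01],
       [ 0.00000000e+00,  0.00000000e+00,  0.00000000e+00,
         1.00000000e+00]])} 0.1 [-3.14052828e+00 -1.08884314e-04  4.00828519e-01] [ 243.78353551 -575.24081156  291.67830637]
```

View pics/top0.png

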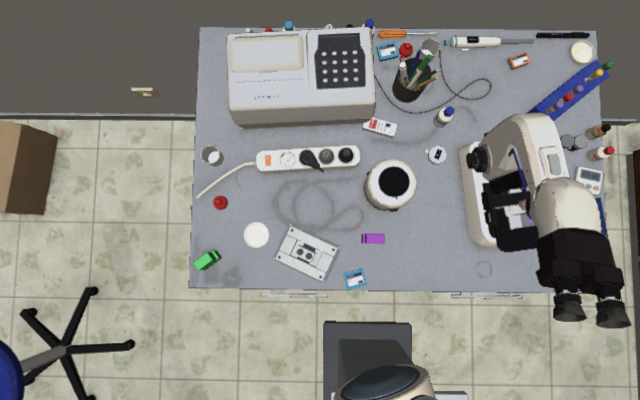

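View pics/side0.png

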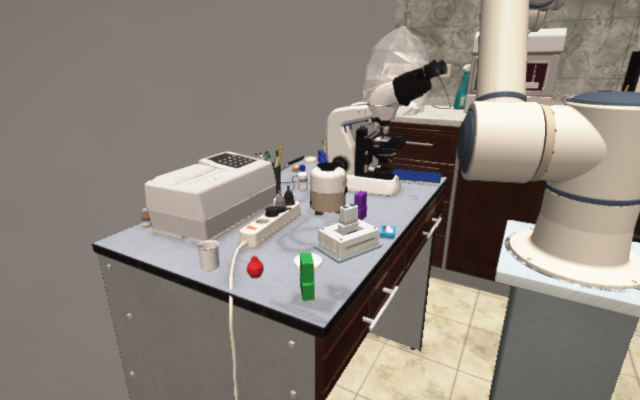

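The top view shows the holder around (307,253), with the petri dish at (256,235) and the coverslip box at (355,279). The bulb is at (220,202), the counter at (437,155), and the green and purple decoys at (206,260) and (373,239). Next I'll measure the holder from depth.

```bash
cat > h.py <<'E'
import numpy as np,cv2
from plant import *
from scipy.spatial.transform import Rotation as R
def cam_T(name,pos=None,rot=None):
    m=camera_model(name);T=np.eye(4)
    if name=="wrist":
        T[:3,:3]=R.from_euler('xyz',rot).as_matrix();T[:3,3]=pos
        return m,T@m["hand_eye"]
    T[:3,:3]=cv2.Rodrigues(m["rvec"])[0];T[:3,3]=m["tvec"];return m,np.linalg.inv(T)
def cloud(m,T,d):
    K=np.array([[m["fx"],0,m["cx"]],[0,m["fy"],m["cy"]],[0,0,1]])
    v,u=np.mgrid[0:d.shape[0],0:d.shape[1]]
    s=cv2.undistortPoints(np.stack([u,v],-1).reshape(-1,1,2).astype(float),K,np.array([m["k1"],0,0,0.])).reshape(d.shape+(2,))
    c=np.dstack([s*d[...,None],d])
    return c@T[:3,:3].T+T[:3,3]
E
python3 - <<'E'
from h import *
d=np.load("pics/top0.npy");p=cv2.imread("pics/top0.png")
m,T=cam_T("top");c=cloud(m,T,d)
r=c[222:285,270:345]
for lo,hi in((-8,4),(4,14),(40,60),(60,85),(85,110)):
    k=(r[...,2]>lo)&(r[...,2]<hi)
    q=r[k]
    if len(q)>3: print(lo,hi,len(q),q.mean(0).round(1),cv2.minAreaRect(q[:,:2].astype(np.float32)))
for n,(u,v) in dict(dish=(256,235),box=(355,279),bulb=(220,202)).items(): print(n,c[v,u].round(1))
cv2.imwrite("pics/topc.png",cv2.resize(p[215:300,180:400],None,fx=3.6,fy=3.6,interpolation=cv2.INTER_CUBIC))
E
```

```text
-8 4 2368 [ 4.730e+02  2.205e+02 -4.000e-01] ((472.24554443359375, 221.89776611328125), (148.54904174804688, 179.77178955078125), 0.7880902290344238)
4 14 392 [474.9 214.8   7.8] ((469.29248046875, 220.310302734375), (172.71986389160156, 141.89273071289062), 89.22914123535156)
40 60 1501 [472.  222.1  49.6] ((471.9799499511719, 222.26602172851562), (120.17951202392578, 84.06072998046875), 65.62974548339844)
60 85 34 [472.7 217.6  68.4] ((473.4769287109375, 223.36270141601562), (48.294837951660156, 21.37114143371582), 64.21856689453125)
85 110 172 [473.4 222.9 107.3] ((473.05755615234375, 223.7314453125), (39.518436431884766, 21.78091049194336), 65.11878967285156)
dish [513.  342.5  17.1]
box [413.3 106.8  14.9]
bulb [588.5 425.3  41.3]
```

View pics/topc.png

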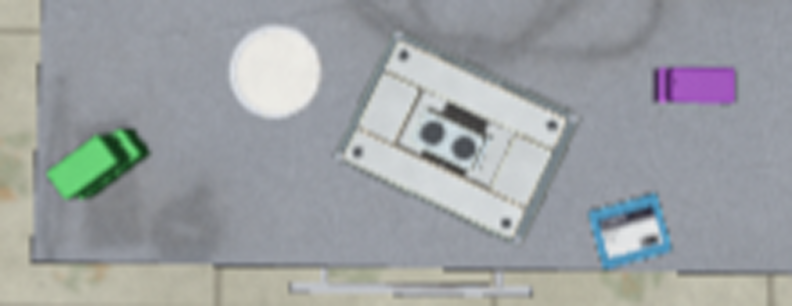

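The rectangles match the given sizes (120x84, 39.5x21.8) and the top is at z≈107, so the long direction is at about 65.3°. Before swinging over, I'll check how much room the microscope leaves.

```bash
python3 - <<'E'
from h import *
for n in("top","side"):
    d=np.load(f"pics/{n}0.npy");m,T=cam_T(n);c=cloud(m,T,d).reshape(-1,3);c=c[d.ravel()>0]
    for y0 in range(-550,150,100):
        q=c[(c[:,1]>=y0)&(c[:,1]<y0+100)&(c[:,2]>60)&(c[:,0]>250)&(c[:,0]<800)]
        if len(q): i=q[:,0].argmin();print(n,y0,len(q),"minx",q[i].round(),"maxz",q[:,2].max().round(), "p5",np.percentile(q[:,0],5).round())
        else: print(n,y0,0)
print(inverse_kinematics([320,-200,350],[np.pi,0,0.4+0.6]))
q=read_q().copy();print(q)
print(inverse_kinematics([473,223.3,250],[np.pi,0,np.radians(65.3)]))
E
```

```text
top -550 115 minx [ 709. -467.   63.] maxz 72.0 p5 710.0
top -450 142 minx [ 720. -379.   60.] maxz 68.0 p5 725.0
top -350 403 minx [ 381. -251.  398.] maxz 421.0 p5 387.0
top -250 17325 minx [ 380. -234.  390.] maxz 430.0 p5 409.0
top -150 438 minx [ 546. -150.  173.] maxz 196.0 p5 569.0
top -50 2283 minx [250.   0. 300.] maxz 344.0 p5 258.0
top 50 3193 minx [250. 125. 287.] maxz 342.0 p5 255.0
side -550 0
side -450 0
side -350 152 minx [ 380. -251.  395.] maxz 423.0 p5 385.0
side -250 5637 minx [ 377. -239.  390.] maxz 428.0 p5 418.0
side -150 274 minx [271. -50. 548.] maxz 555.0 p5 278.0
side -50 1161 minx [250.  20. 411.] maxz 550.0 p5 251.0
side 50 1973 minx [250.  91. 321.] maxz 341.0 p5 253.0
[-0.71720311  0.06905497  1.80590951  0.          1.26662818 -0.14640679]
[-1.26549177e+00  4.94161223e-01  1.34605305e+00  7.12440881e-06
  1.30244829e+00 -9.55259099e-02]
[ 3.26880979e-01  4.00740951e-01  1.64890508e+00 -4.44089210e-16
  1.09194663e+00  7.57977305e-01]
```

The microscope's eyepieces reach x≈377, z≈430. I'll retract upwards, swing over them, and come down beside the holder.

```bash
python3 - <<'E'
from h import *
a=np.arctan2(-575,244)
for r,z in((400,540),(450,540),(500,560)):
    print(r,inverse_kinematics([r*np.cos(a),r*np.sin(a),z],[np.pi,0,0.4]))
r=450;z=540
q=np.array(inverse_kinematics([r*np.cos(a),r*np.sin(a),z],[np.pi,0,0.4]))
goto_joints(q);print(read_t(),read_ee_pos())
q[0]=0.32;q[5]=.758
goto_joints(q);print(read_t(),read_ee_pos(),read_ft_force())
reach([473,223.3,255],[np.pi,0,np.radians(65.3)])
hold(.2);pos,rot=read_ee_pos(),read_ee_rot()
p,d=camera("wrist");print(read_t(),pos,rot)
m,T=cam_T("wrist",pos,rot);c=cloud(m,T,d);cv2.imwrite("pics/w0.png",p)
near=(np.hypot(c[...,0]-473,c[...,1]-223)<110)&(d>0)
for lo,hi in((100,114),(46,54)):
    k=(near&(c[...,2]>lo)&(c[...,2]<hi)).astype(np.uint8)
    n,l,s,_=cv2.connectedComponentsWithStats(k);b=l==1+s[1:,4].argmax();q=c[b]
    print(lo,len(q),q.mean(0).round(1),cv2.minAreaRect(q[:,:2].astype(np.float32)))
E
```

```text
400 [-1.31903511 -0.00777756  1.37817053  0.          1.77119968 -0.14823879]
450 [-1.30231295  0.07663993  1.28942136  0.          1.77553136 -0.13151663]
500 [-1.2889623   0.15905692  1.14275361  0.          1.83978212 -0.11816598]
1.2583 [ 175.9383349  -414.70915569  538.80312988]
3.5833 [404.95412798 196.33792707 539.94617865] [ 0.17037946  0.21553611 -0.10514544]
4.9667 [473.41243404 223.39955728 256.01746214] [ 3.14018361e+00 -1.30744883e-03  1.13965482e+00]
100 1062 [473.6 226.1 109.1] ((472.5716247558594, 223.99461364746094), (40.618865966796875, 22.062740325927734), 65.40477752685547)
46 5905 [474.5 227.6  51. ] ((472.4185791015625, 222.67539978027344), (119.92925262451172, 83.2320327758789), 65.6021957397461)
```

View pics/w0.png

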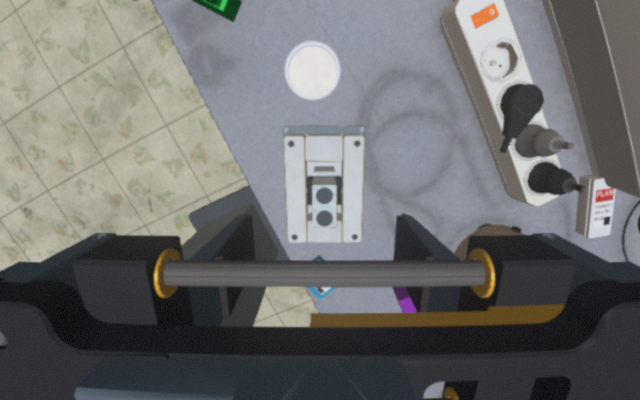

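The wrist view shows the adapter upright in the pocket at about (324,205). Its centre (472.6,224), yaw 65.4° and top z of about 108–109 agree with the top camera. Now I'll go down and grip.

```bash
python3 - <<'E'
from h import *
yaw=np.radians(65.5)
line_to([472.7,223.4,147.5],[np.pi,0,yaw],max_speed=90)
print(read_t(),read_ft_force(),read_ee_pos())
set_gripper(30,55); print(read_grip_width())
set_gripper(15,10);print(read_t(),read_grip_width(),read_ft_force())
set_gripper(15,55);hold(.2);print(read_t(),read_grip_width(),read_ft_force(),read_ft_torque(),read_ee_pos(),read_ee_rot())
E
```

```text
6.3083 [ 0.59475148  0.13813112 -0.46906293] [472.95895413 223.49809228 147.94834695]
30.030984656358257
7.625 22.199565175252857 [ 2.0974574  -1.4813222  -0.74453984]
8.0417 21.95448425997533 [ 3.76631021 -3.70631648  0.61412546] [-0.77000062 -0.95824033  0.0863716 ] [473.00394406 223.35525261 147.5617246 ] [ 3.14100194e+00 -2.43118787e-04  1.14327981e+00]
```

```bash
cat > rock.py <<'E'
from h import *
yaw=np.radians(65.5);R0=R.from_euler('xyz',[np.pi,0,yaw])
ax=np.array([np.sin(yaw),-np.cos(yaw),0]);piv=np.array([472.9,223.4,40.])
def pose(deg,rise):
    r=R.from_rotvec(ax*np.radians(deg))
    return piv+r.apply([0,0,107.5+rise]),(r*R0).as_euler('xyz')
def go(deg,rise,speed=40):
    p,o=pose(deg,rise);line_to(p,o,max_speed=speed)
    f=read_ft_force();print(f"t{read_t():.2f} deg{deg} rise{rise:.2f} F{np.round(f,1)} M{np.round(read_ft_torque(),2)} z{read_ee_pos()[2]-p[2]:.2f} g{read_grip_width():.2f}")
    return f
E
python3 - <<'E'
from rock import *
rise=0.
for d in(8.5,0,-8.5,0,8.5):
    rise+=.6;go(d,rise)
pos,rot=read_ee_pos(),read_ee_rot()
print(pos,rot,pose(8.5,rise))
p,d=camera("side");cv2.imwrite("pics/s1.png",cv2.resize(p[180:270,290:410],None,fx=5,fy=5,interpolation=cv2.INTER_CUBIC))
E
```

```text
t8.59 deg8.5 rise0.60 F[ 3.9  0.1 -4.5] M[-0.01 -0.88  0.03] z0.02 g21.96
t9.14 deg0 rise1.20 F[ 4.3 -5.3 -2.5] M[-1.2  -1.03  0.02] z-0.11 g21.99
t9.70 deg-8.5 rise1.80 F[ 3.9 -5.8 -3. ] M[-1.15 -1.07  0.23] z-0.23 g21.80
t10.26 deg0 rise2.40 F[  4.7  -0.1 -12.9] M[-0.06 -1.41  0.11] z-0.26 g21.75
t10.82 deg8.5 rise3.00 F[ 5.3  2.5 -7.6] M[ 0.16 -1.07 -0.03] z-0.10 g21.65
[466.48139817 208.60210478 149.18461486] [ 3.14131067 -0.1490827   1.14240644] (array([466.12684018, 208.53765722, 149.2862529 ]), array([ 3.14159265, -0.14835299,  1.14319066]))
```

View pics/s1.png

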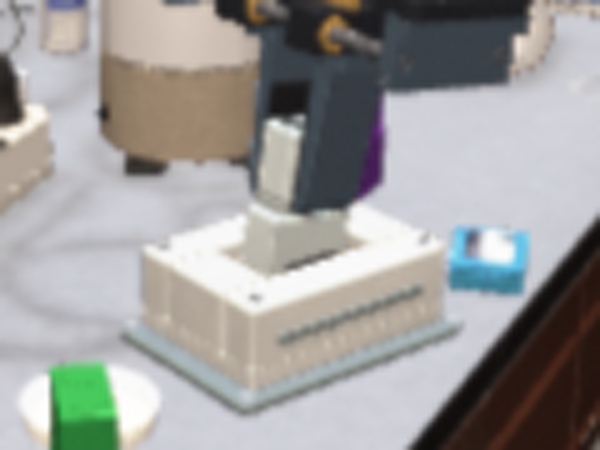

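The adapter follows the gripper's tilt and the holder sits flat on its plate. The pull briefly reached 13 N, which is close to the holder's weight, so I'll ease up more slowly with force feedback.

```bash
python3 - <<'E'
from rock import *
rise=3.;seq=[0,-8.5,0,8.5];f=[0,0,-7.6];i=0
while rise<9 and i<18:
    rise+=0 if f[2]<-10 else .3 if f[2]<-7 else .5
    f=go(seq[i%4],rise,45);i+=1
print(i)
E
```

```text
t11.38 deg0 rise3.30 F[ 5.  -5.5 -0.6] M[-1.36 -1.03 -0.05] z-0.04 g21.72
t11.90 deg-8.5 rise3.80 F[ 4.1 -6.3 -0.9] M[-1.44 -0.98  0.2 ] z-0.11 g21.62
t12.42 deg0 rise4.30 F[  5.2  -0.2 -11.7] M[ 0.05 -1.43  0.13] z-0.17 g21.74
t12.93 deg8.5 rise4.30 F[ 4.9  2.  -4.7] M[ 0.46 -1.03  0.02] z0.08 g21.67
t13.45 deg0 rise4.80 F[ 4.7 -6.5 -1. ] M[-1.35 -0.99 -0.01] z-0.04 g22.44
t13.97 deg-8.5 rise5.30 F[ 3.9 -6.3 -0.7] M[-1.31 -1.02  0.21] z-0.11 g21.70
t14.50 deg0 rise5.80 F[  6.4  -0.  -12. ] M[ 0.06 -1.44  0.09] z-0.17 g21.77
t15.03 deg8.5 rise5.80 F[ 4.4  4.  -4.9] M[ 0.5  -1.02  0.04] z0.12 g21.75
t15.55 deg0 rise6.30 F[ 3.6 -5.9 -0.6] M[-1.24 -0.99  0.02] z-0.01 g22.07
t16.07 deg-8.5 rise6.80 F[ 4.5 -6.  -0.1] M[-1.46 -1.03  0.18] z-0.13 g21.84
t16.60 deg0 rise7.30 F[  5.6   0.  -13.1] M[ 0.19 -1.43  0.09] z-0.19 g22.03
t17.12 deg8.5 rise7.30 F[ 4.5  3.8 -5.2] M[ 0.59 -1.04  0.01] z0.11 g22.00
t17.65 deg0 rise7.80 F[ 4.1 -6.  -0.2] M[-1.33 -1.05  0.03] z-0.03 g21.73
t18.18 deg-8.5 rise8.30 F[ 3.6 -6.8 -0.2] M[-1.45 -1.05  0.21] z-0.17 g21.76
t18.72 deg0 rise8.80 F[  5.8   0.  -12.9] M[ 0.15 -1.46  0.08] z-0.18 g21.36
t19.25 deg8.5 rise8.80 F[ 5.2  3.5 -5.5] M[ 0.6  -1.05  0.02] z0.14 g22.14
t19.78 deg0 rise9.30 F[ 4.2 -5.8 -0.9] M[-1.21 -1.1  -0.  ] z-0.05 g21.80
17
```

The pull peaks only on the −8.5→0 stretch, because the pivot is slightly off. I'll move the rise to the other stretches.

```bash
python3 - <<'E'
from rock import *
rise=9.3;cyc=[(-8.5,.8),(0,0.),(8.5,.4),(0,.7)]
for i in range(18):
    d,dr=cyc[i%4];rise+=dr
    if i>15: rise+=.1
    go(d,rise,45)
go(0,rise,45)
p,d=camera("side");cv2.imwrite("pics/s2.png",cv2.resize(p[180:270,290:410],None,fx=5,fy=5,interpolation=cv2.INTER_CUBIC))
E
```

```text
t20.32 deg-8.5 rise10.10 F[ 4.7 -7.  -1.8] M[-1.46 -1.16  0.23] z-0.24 g21.72
t20.85 deg0 rise10.10 F[ 6.  -1.2 -7.3] M[-0.   -1.29  0.06] z-0.07 g21.72
t21.39 deg8.5 rise10.50 F[ 5.   4.1 -6.9] M[ 0.61 -1.12  0.01] z0.07 g21.91
t21.93 deg0 rise11.20 F[ 5.4 -5.4 -3.1] M[-1.21 -1.22  0.01] z-0.13 g21.86
t22.48 deg-8.5 rise12.00 F[ 4.3 -8.1 -2.3] M[-1.48 -1.2   0.22] z-0.29 g21.82
t23.02 deg0 rise12.00 F[ 5.8  0.  -6.7] M[-0.09 -1.23  0.06] z-0.10 g21.76
t23.56 deg8.5 rise12.40 F[ 4.8  5.9 -7.2] M[ 0.76 -1.1   0.  ] z0.08 g21.61
t24.11 deg0 rise13.10 F[ 4.4 -6.2 -2.3] M[-1.19 -1.15 -0.02] z-0.18 g21.72
t24.66 deg-8.5 rise13.90 F[ 3.4 -9.2  0.2] M[-1.77 -0.96  0.24] z-0.21 g21.61
t25.21 deg0 rise13.90 F[ 5.  -0.7 -7.1] M[-0.28 -1.24  0.03] z-0.14 g21.59
t25.76 deg8.5 rise14.30 F[ 5.3  5.7 -7.2] M[ 0.98 -1.14  0.03] z0.18 g21.59
t26.31 deg0 rise15.00 F[1.2 0.5 1.1] M[ 0.23 -0.3  -0.03] z0.09 g21.49
t26.87 deg-8.5 rise15.80 F[-1.  -1.3 11.3] M[-0.45  0.42  0.02] z0.22 g22.08
t27.43 deg0 rise15.80 F[ 1.3  0.4 -1.5] M[-0.06 -0.05  0.02] z0.01 g21.89
t27.98 deg8.5 rise16.20 F[-0.2  0.2  9.9] M[-0.2   0.03  0.  ] z0.51 g21.96
t28.54 deg0 rise16.90 F[-0.9 -0.3 -1.3] M[ 0.01 -0.04  0.05] z-0.32 g21.70
t29.10 deg-8.5 rise17.80 F[ 1.   0.1 -0.6] M[ 0.04 -0.09 -0.03] z-0.24 g21.52
t29.67 deg0 rise17.90 F[-0.3  0.  -1.5] M[-0.02 -0.01  0.02] z0.24 g22.11
t29.92 deg0 rise17.90 F[ 0.5 -0.2 -0.6] M[-0.03 -0.04 -0.03] z-0.10 g21.60
```

View pics/s2.png

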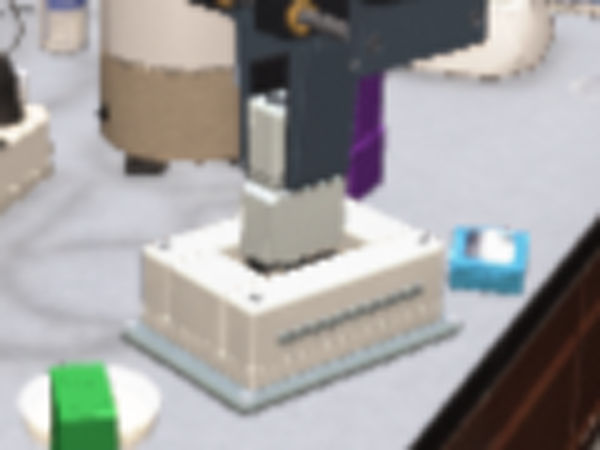

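The cheeks have let go: only the adapter's weight is left on the wrist and the holder is down. Now I'll lift it upright out of the pocket and check the height.

```bash
python3 - <<'E'
from rock import *
go(0,30,40);go(0,38,30);hold(.3)
print(read_t(),read_ee_pos(),read_ft_force(),read_ee_rot())
m,T=cam_T("side")
p,d=camera("side");c=cloud(m,T,d)
cv2.imwrite("pics/s3.png",cv2.resize(p[170:270,285:405],None,fx=6,fy=6,interpolation=cv2.INTER_CUBIC))
# adapter points: close to axis, above the holder; in the adapter's frame (x thickness, y long)
q=c[(d>0)];w=q-piv;u=np.array([np.cos(yaw),np.sin(yaw),0]);X=w@ax;Y=w@u
k=(abs(X)<14)&(abs(Y)<28)&(q[:,2]>51)&(q[:,2]<150)
for z in range(50,150,6):
    s=k&(q[:,2]>=z)&(q[:,2]<z+6)
    if s.any():print(z,s.sum(),"X",X[s].min().round(),X[s].max().round(),"Y",Y[s].min().round(),Y[s].max().round())
t,dt=camera("top");m,T=cam_T("top");ct=cloud(m,T,dt);d0=np.load("pics/top0.npy")
for n,(a,b) in dict(dish=(256,235),box=(355,279),bulb=(220,202),counter=(437,155)).items():
    print(n,abs(dt-d0)[b-12:b+13,a-12:a+13].max(), cv2.absdiff(t,cv2.imread("pics/top0.png"))[b-12:b+13,a-12:a+13].mean().round(1))
r=ct[222:285,270:345];s=r[(r[...,2]>44)&(r[...,2]<56)];print("holder top z",np.median(s[:,2]),len(s))
E
```

```text
t30.42 deg0 rise30.00 F[ 0.2  0.  -0.6] M[-0.02 -0.06  0.01] z0.32 g21.93
t30.83 deg0 rise38.00 F[ 0.3 -0.4 -0.1] M[ 0.01 -0.04  0.04] z0.20 g21.42
31.1333 [472.84472155 223.37238732 185.38927848] [ 0.24892051  0.14500188 -0.47647318] [-3.14144376e+00  1.56123306e-04  1.14319338e+00]
56 5 X -4.0 -1.0 Y -5.0 3.0
62 6 X -6.0 -1.0 Y -3.0 2.0
68 21 X -13.0 10.0 Y -20.0 22.0
74 51 X -14.0 10.0 Y -26.0 23.0
80 50 X -14.0 10.0 Y -25.0 24.0
86 57 X -14.0 12.0 Y -25.0 23.0
92 51 X -13.0 10.0 Y -27.0 23.0
98 50 X -13.0 10.0 Y -24.0 23.0
104 29 X -14.0 8.0 Y -24.0 24.0
110 19 X -13.0 9.0 Y 14.0 21.0
116 22 X -14.0 14.0 Y 14.0 20.0
122 22 X -13.0 9.0 Y 13.0 20.0
128 18 X -13.0 7.0 Y 13.0 19.0
134 21 X -13.0 13.0 Y 14.0 19.0
140 23 X -13.0 14.0 Y 12.0 20.0
146 30 X -10.0 13.0 Y -5.0 18.0
dish 1022.88696 34.3
box 1343.6472 40.0
bulb 1030.0728 2.0
counter 1050.516 2.4
holder top z 49.355942758856145 17
```

View pics/s3.png

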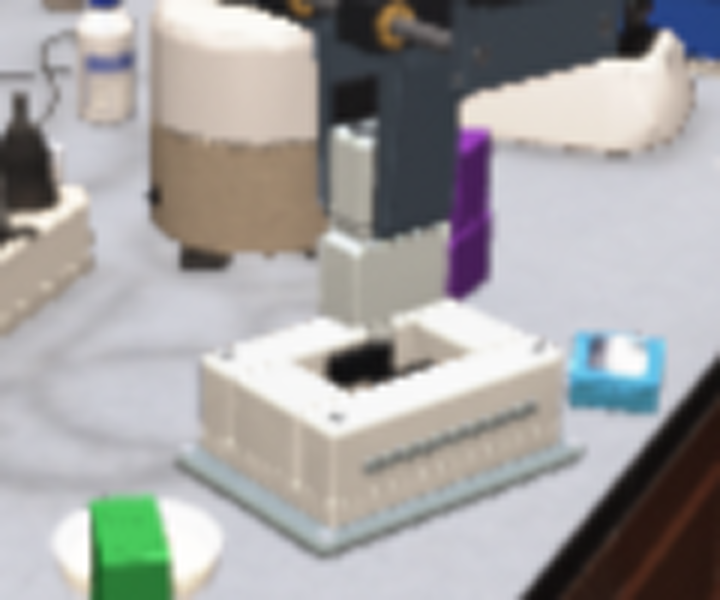

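```bash
python3 -c "
from plant import *
print(read_t(),read_grip_width(),read_ee_pos());print(sign_off())"
```

```text
31.2333 21.556674802995037 [472.87361346 223.39780766 185.42378036]
the job is handed in; nothing more can be done
None
```

The adapter is out of the cheeks and I handed the job in at 31.2 s. It is held upright at the 55 N grip setting, with its lower end about 7–8 mm above the pocket's mouth.

I gripped it across its thickness and rocked it ±8.5° along its long direction, about 20 swings. It eased up about 0.8–1 mm per swing (about 1.2 mm in the first few) until the cheeks let go at about 15 mm, and then I lifted it upright.

**Final checks:**
- **Adapter:** the side camera's depth puts the tongue's underside at about z = 70 and the stub's end at about 58. It shows no tilt or slip in the fingers.
- **Holder:** it looks flat on its foot plate in every side picture, and its top last read z ≈ 49.4 (50 expected). I only had a few depth points there because the arm hid most of it.
- **Pull on the holder:** the upward pull reached about 13 N at a few stops, close to the holder's 12 N weight including the adapter's own. I did not see it lift, but I have no reading of its joint and none of the force between stops.
- **Things around it:** the coverslip box and petri dish look unmoved in the side pictures. The colour comparison showed no change for the bulb and counter. The top-camera comparison was no use for the box and dish because the arm was in the way. The depth comparison was no use for any of them because of missing readings.

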